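Nest the tapered tumblers in the key steriliser and start it

TASK

The pet tag in the low tumbler needs sterilising. First lower the deep tapered steel tumbler into the steriliser's tapered well and let go of it, then lower the low tapered tumbler, with the tag still in it, into the deep one and let go; set each down gently and upright, stopping as soon as it rests so that nothing is pushed or dropped until it wedges tight. Then turn the start key clockwise to its stop and let it spring back, leaving everything else on the console where it is.

Things in the scene. Friction and masses are not known exactly. Their poses are not given: they have to be found in the camera images.
- steriliser: white plastic case fixed to the console, 130 (its x) x 240 (its y) x 66 mm high, its position and yaw vary; origin: centre of its underside. Its top carries the steel-lined well (see well_mouth) and, 118 mm from it on the other side, a round steel key switch (42 mm diameter, 22 mm high) with the start key standing in it (top of the key 122 mm above the console)
- well_mouth (a point): centre of the mouth of the steriliser's round, open-bottomed, tapered well, 66 mm above the console, at (0, 60 mm) in the case's frame. Inside radius 23 mm at the mouth, narrowing by about 1.5 mm per 10 mm of depth, 50 mm deep. z is up. The deep tumbler rests on the well's taper, without touching a floor, with its rim 40 mm (within about 3) above the well mouth. It can wedge: push down with 10 N at most, release at most a few mm above rest
- deep_centre (a point): centre, half-way up (42.5 mm), of the deep tumbler: plain steel, open-topped, tapered, 85 mm high, outside diameter 58 mm at the rim and 32 mm at the foot, wall 3 mm, floor 4 mm, about 0.13 kg. Starts upright on the console; z is up its axis.
- deep_rim (a point): centre of the deep tumbler's mouth, level with its rim, 42.5 mm above deep_centre; inside radius there 26 mm, narrowing by about 1.5 mm per 10 mm of depth. The low tumbler rests on this taper with its foot about 30 mm below the deep rim, so that its rim stands 40 mm (within about 3) above the deep rim. It too can wedge: push it down with no more than about 10 N, and release it no more than a few mm above rest
- low_centre (a point): centre, half-way up (35 mm), of the low tumbler: plain steel, open-topped, tapered, 70 mm high, outside diameter 64 mm at the rim and 43 mm at the foot, wall 3 mm, floor 4 mm, about 0.11 kg. Starts upright on the console with the pet tag lying in it; z is up its axis.
- pet_tag: grey plastic pet tag, a disc 22 mm across and 4 mm thick with a small lug, lying loose on the floor of the low tumbler; origin: centre of its underside
- start_key (a joint): turn of the start key, rad: 0 at rest, growing clockwise seen from above to a hard stop at 1.05. A spring turns it back to 0 when it is let go (about 0.025 N m at rest, 0.1 N m at the stop)
- start_key_grip (a point): the place to grip the start key, on its vertical turning axis, 109 mm above the console. The key's flat steel bow is 10 mm thick, 32 mm wide and 26 mm high (13 mm above and below this point); x of this point runs along the bow's width and turns with the key (at rest it is parallel to the case's x)
- key_bowl: bystander: glass bowl, 100 mm across, 55 mm high; origin at its underside
- scent_bottle: bystander: closed amber glass bottle, 48 mm across, 115 mm high; origin at its underside
- pen_cup: bystander: straight-sided, untapered steel cup, 58 mm across, 98 mm high; origin at its underside
- ring_dish: bystander: white ceramic dish, 72 mm across, 22 mm high; origin at its underside
- clothes_peg: bystander: wooden clothes peg lying flat, 72 x 20 x 5 mm; origin near its middle
- lock_key: bystander: flat steel bicycle lock key, 56 mm long, 24 mm wide, 5 mm thick; origin near its middle
- key_cap: bystander: dark silicone key cap, 34 x 24 x 10 mm; origin near its middle
Things that resemble listed ones, but are neither listed nor needed, are in the scene too. What is shaped like the part that bears deep_centre but green is not meant. What is shaped like the part that bears low_centre but purple is not meant.

How it is judged:
On the way, in this order (a step that is already met when the one before it is completed fails the run):
1. the deep tumbler rests in the well, upright and released (horizontal distance between deep_rim and well_mouth below 0.01 m and z of deep_rim in the frame of well_mouth between 0.032 and 0.048 m and angle between deep_rim's own z axis and vertical below 0.12 rad and contact force between the fingers and deep_tumbler below 0.1 N and linear speed of deep_tumbler below 0.02 m/s), for 0.2 s.
2. the low tumbler, with the tag in it, rests in the deep one, upright and released (horizontal distance between deep_rim and well_mouth below 0.01 m and z of deep_rim in the frame of well_mouth between 0.032 and 0.048 m and angle between each of deep_rim, low_centre's own z axis and vertical below 0.12 rad and horizontal distance between low_centre and deep_rim below 0.01 m and z of low_centre in the frame of deep_rim between -0.003 and 0.013 m and horizontal distance between pet_tag and low_centre below 0.025 m and z of pet_tag in the frame of low_centre between -0.04 and 0 m and contact force between the fingers and low_tumbler below 0.1 N and linear speed of low_tumbler below 0.02 m/s), for 0.2 s.
3. the start key is turned clockwise to its stop (past 0.85 rad of 1.05) (value of joint start_key above 0.85 rad and horizontal distance between deep_rim and well_mouth below 0.01 m and z of deep_rim in the frame of well_mouth between 0.032 and 0.048 m and angle between each of deep_rim, low_centre's own z axis and vertical below 0.12 rad and horizontal distance between low_centre and deep_rim below 0.01 m and z of low_centre in the frame of deep_rim between -0.003 and 0.013 m), for 0.05 s.
4. the key has sprung back (under 0.15 rad) (value of joint start_key below 0.15 rad), for 0.2 s.
At the end, for the whole second after the job is handed in: the deep tumbler rests in the well and the low tumbler in the deep one, each within 10 mm of centred, within 7 degrees of upright and within 8 mm of its resting height; the tag lies in the low tumbler; the key is back within 0.15 rad of rest; nothing is moving or held (horizontal distance between deep_rim and well_mouth below 0.01 m and z of deep_rim in the frame of well_mouth between 0.032 and 0.048 m and angle between each of deep_rim, low_centre's own z axis and vertical below 0.12 rad and horizontal distance between low_centre and deep_rim below 0.01 m and z of low_centre in the frame of deep_rim between -0.003 and 0.013 m and horizontal distance between pet_tag and low_centre below 0.025 m and z of pet_tag in the frame of low_centre between -0.04 and 0 m and value of joint start_key below 0.15 rad and linear speed of each of deep_tumbler, low_tumbler below 0.02 m/s and contact force between the fingers and anything else below 0.1 N); the robot touches nothing.
It fails at once if the deep tumbler is driven into the well with more than 80 N (contact force between deep_tumbler and steriliser above 80 N).
It fails at once if the low tumbler is driven into the deep one with more than 80 N (contact force between low_tumbler and deep_tumbler above 80 N).
It fails at once if a tumbler is dropped into place (faster than 0.4 m/s within 50 mm of where it rests) ((distance between deep_rim and well_mouth below 0.09 m and linear speed of deep_tumbler above 0.4 m/s) or (distance between low_centre and deep_rim below 0.055 m and linear speed of low_tumbler above 0.4 m/s)).
It fails at once if a bystander (glass key bowl, scent bottle, straight-sided cup, ring dish, clothes peg, bicycle lock key, key cap) is moved by more than 30 mm (distance of any of key_bowl, scent_bottle, pen_cup, ring_dish, clothes_peg, lock_key, key_cap from where it was at the start of the episode above 0.03 m).
It also fails if it takes over 72 s, if anything falls off the work surface, if the arm or the gripper's body presses on something with over 40 N, if the wrist force passes 120 N, or if a joint passes its speed limit or range.

ROBOT

A 7-joint arm with a two-finger parallel gripper is mounted at the origin on the work surface. World frame = base frame: x ahead of the robot, y to its left, z up, the work surface at z = 0. Lengths are in m, angles in rad, forces in N, time in s.
With the tool pointing down it reaches from about 0.4 to 0.85 m from the base axis. Payload 10.4 kg.
Tool frame: the origin (TCP) lies at the very end of the fingers, on their centre line; the grasp point (between the pads) lies 19 mm behind it; z points along the fingers, y is the direction in which the jaws open and shut (so a half turn about z gives the same grasp; the last joint's range is limited). The gripper opens to 85 mm and grips with 20 to 120 N. Pads are 22 mm wide; open, the fingers measure 114 mm over their backs; the gripper's body (76 mm by 85 mm) begins 54 mm behind the grasp point. The pads swing forward as they close: fully open they stand 13 mm farther back than shut.
Start: joints at [1.137, 0.332, -0.065, 1.46, 0.022, 1.35, -0.088], TCP at [0.25, -0.573, 0.231] pointing down, gripper open.
Joint ranges: [-2.6, 2.6], [-0.5, 2.12], [-1.47, 1.34], [0.16, 2.42], [-1.27, 4.41], [0.06, 2.06], [-2.6, 2.6]. Speed limits (rad/s): [2.22, 2.22, 2.79, 2.79, 3.14, 3.14, 3.14].

INTERFACE

Orientations are given as a unit quaternion [x, y, z, w].
In Python, from workcell import get_obs, camera, camera_info, hand_in gives the robot as it stands.
- The arm moves only by the tool move_arm, never from a script. Its argument "moves" is a list of rows, each a list of 3 entries, a list of its own where there are three numbers: the shift along the tool's x, y, z in units of 25 mm (1.0 is 25 mm), then the turn, a rotation vector about the tool's x, y, z in degrees, then the opening, from 0 (shut) to 1 (fully open). A call has 1 to 5 rows; each row shifts and turns the commanded pose from where the row before left it, along the tool's axes as they then stand; what a row does not reach is not made up. A row lasts 1/8 s, in which the tool goes at most 62.5 mm and 10.7 degrees, less where a joint would pass 70% of its speed; a pose out of reach is approached as far as the arm can. A call is refused whole if a number of a shift passes 1 or a number of a turn 10.7, either way. A call with a gripper value outside its range is refused whole. The fingers move at their own pace and stop on an object; "squeeze" is the grip in N (left out, the last holds). Time passes only in rows, so rows that do not move let the fingers close. It gives the time, the measured TCP pose, the force and the opening at its end, in the units of the state.
- get_obs(): the state, without advancing time (a new reading comes with each control period).
- camera(name): name is "scene" or "top" or "wrist"; returns the picture (384x512x3 uint8, red, green, blue); there is no depth.
- camera_info(name): a dict with "fx", "fy", "cx", "cy" (pixels), "origin" and "rotation" of the camera in the world. Camera axes: x right, y down, z forward; pixel columns grow to the right and rows downward; lengths in m; the calibration is good to about 2 mm. A picture is of the moment at which its call begins: read the wrist's pose just before it. camera_info takes no time and is no camera call; for the wrist camera it gives the pose at the moment of the call.
- hand_in(): hands the job in, once; it reports no verdict.
The state is a dict: "clock": time; "joint_pos": joint angles; "joint_velocities": joint speeds; "tau": joint torques, N m; "position": TCP position; "ee_rot": TCP orientation; "ft_force": force on the tool from outside, world axes, zero at the start; "torque": the same for the moment, N m; "grip_width": opening from 0.0 (shut) to 1.0 (fully open).
Only numpy, scipy, OpenCV 4.12 (cv2) and the standard library are available. Lean on these libraries where they do the work, as an engineer would, in place of code of your own. Each camera call takes 0.05 s, during which the arm holds its last target. There are 200 camera calls.

## Working session

There is one attempt and no reset: what is moved stays moved. The work goes in short steps, Python scripts to look and compute and a tool call to move; the robot and the scene stay as the last step left them, time stands still between calls to the robot, and variables do not carry over. Pictures are saved under pics/ and viewed, about 8 in all and at most 12, crops included, and the job is handed in when it is done.

Besides the shell and the picture viewer there is one more tool, called after ">>>" as name(argument=value, ...), one argument or row to a line, values as JSON. move_arm: Moves the arm, as the interface text tells. Its arguments: {"type":"object","properties":{"moves":{"type":"array","items":{"type":"array"}},"squeeze":{"type":"number"}},"required":["moves"]}

```bash
mkdir -p pics; ls
python3 - <<'E'
from workcell import *
import cv2,numpy as np
print(get_obs())
for n in("scene","top"):
    im=camera(n); cv2.imwrite(f"pics/{n}0.png",im[:,:,::-1]); np.save(f"pics/{n}0.npy",im)
for n in("scene","top","wrist"):print(n,camera_info(n))
a=[cv2.imread(f"pics/{n}0.png") for n in("top",)]
cv2.imwrite("pics/top0b.png",cv2.resize(a[0],(800,600),interpolation=cv2.INTER_CUBIC))
cv2.imwrite("pics/scene0b.png",cv2.resize(cv2.imread("pics/scene0.png"),(800,600),interpolation=cv2.INTER_CUBIC))
E
```

```text
pics
{'clock': 0.0, 'joint_pos': array([ 1.13737065,  0.332873  , -0.06471016,  1.46092348,  0.02159857,
        1.3499024 , -0.0885062 ]), 'joint_velocities': array([1.01615863e-03, 6.44283833e-04, 9.28545760e-04, 9.75210791e-04,
       7.64124566e-04, 5.48598031e-04, 9.35566513e-05]), 'tau': array([-5.54775306e-04, -6.25457811e+01,  4.85483254e-02, -3.91612852e+01,
        1.61169574e-02,  1.00960521e-02, -2.61379466e-05]), 'position': array([ 0.249458  , -0.57265567,  0.23052377]), 'ee_rot': array([ 9.78974201e-01,  2.03982883e-01, -1.73276204e-04, -6.83744772e-04]), 'ft_force': array([ 0.66407618, -0.09321229,  0.15304319]), 'torque': array([ 0.00783714,  0.03479659, -0.02175467]), 'grip_width': 1.0017037051659512}
scene {'fx': 437.50931070756127, 'fy': 437.50931070756127, 'cx': 255.0729346608143, 'cy': 189.3897429037657, 'origin': array([1.08542935, 0.18407563, 0.85617699]), 'rotation': array([ 0.55580117,  0.76242207, -0.26847765, -0.19420969])}
top {'fx': 474.246193868118, 'fy': 474.246193868118, 'cx': 253.1327729744288, 'cy': 190.85995855461192, 'origin': array([0.32391311, 0.01210099, 1.21668662]), 'rotation': array([-0.69613641,  0.71479292, -0.05133236,  0.04278055])}
wrist {'fx': 314.94502161117845, 'fy': 314.94502161117845, 'cx': 256.59691892368977, 'cy': 190.8364787845798, 'origin': array([ 0.32138443, -0.54110085,  0.37144516]), 'rotation': array([ 0.82678281, -0.54050276, -0.08567081,  0.13018241])}
```

View pics/top0b.png

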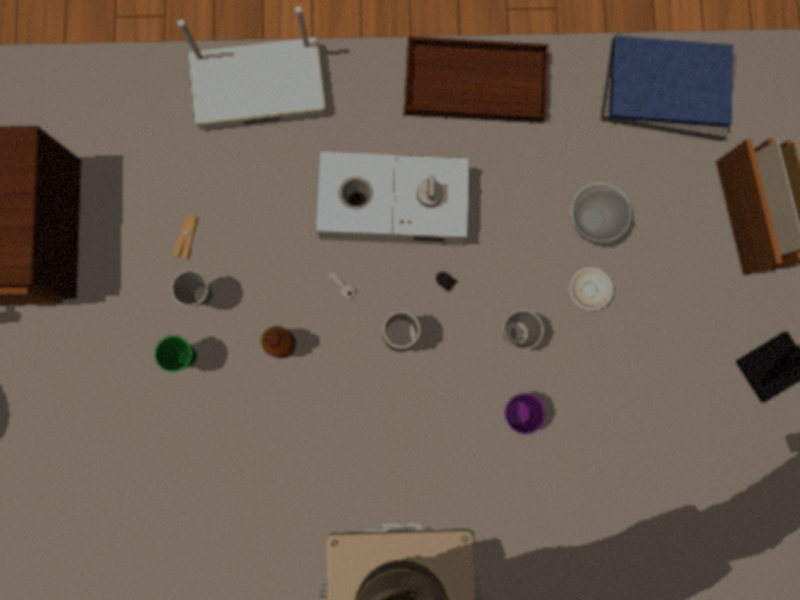

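View pics/scene0b.png

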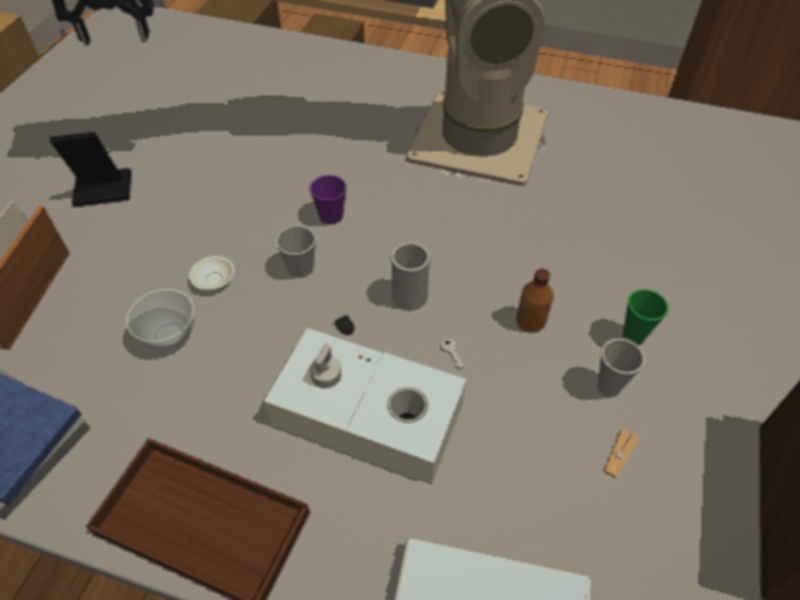

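Candidates (top picture, 800x600): deep tumbler — steel (191,288), green (175,353; not meant) or the cup (401,330; straight-sided in the scene view, so pen_cup). Low tumbler — steel (524,329), purple (525,413; not meant). I choose (191,288) and (524,329). One close crop will check this.

Run:
```python
import cv2,numpy as np
t=cv2.imread("pics/top0.png");s=cv2.imread("pics/scene0.png")
def c(im,x,y,w=48,h=48,k=5):
    p=im[y:y+h,x:x+w]; p=cv2.resize(p,(w*k,h*k),interpolation=cv2.INTER_CUBIC)
    for i in range(0,w,8): cv2.line(p,(i*k,0),(i*k,4 if i%16 else 10),(0,0,255),1)
    for i in range(0,h,8): cv2.line(p,(0,i*k),(4 if i%16 else 10,i*k),(0,0,255),1)
    cv2.putText(p,f"{x},{y}",(12,20),0,.45,(255,0,0),1)
    return p
r1=np.hstack([c(t,100,165),c(t,312,188),c(s,372,208)])
r2=np.hstack([c(t,196,90,112,68,5),c(s,172,138,32,68,5)])
w=max(r1.shape[1],r2.shape[1]); f=lambda r:np.pad(r,((0,0),(0,w-r.shape[1]),(0,0)))
o=np.vstack([f(r1),f(r2)]);print(o.shape);cv2.imwrite("pics/crop1.png",o)
```

```text
(580, 720, 3)
```

View pics/crop1.png

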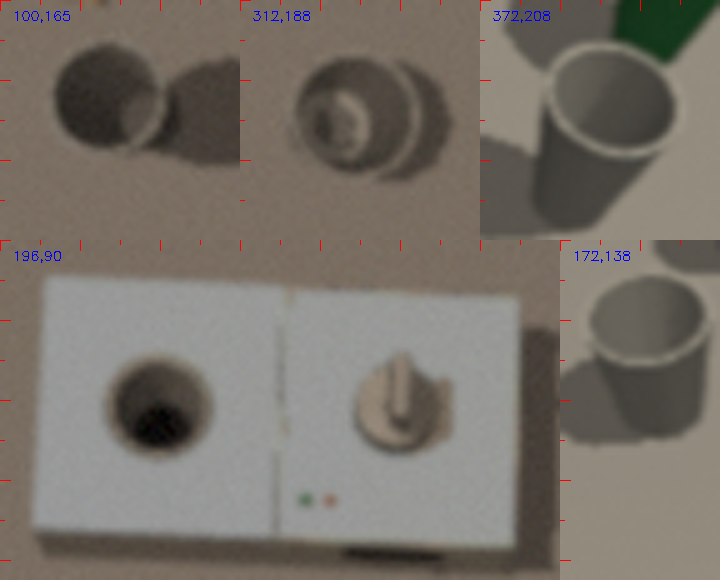

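```bash
cat > h.py <<'E'
import numpy as np,cv2
from workcell import *
from scipy.spatial.transform import Rotation as R
def ray(ci,u,v):
    d=R.from_quat(ci["rotation"]).apply([(u-ci["cx"])/ci["fx"],(v-ci["cy"])/ci["fy"],1]); return ci["origin"],d
def at(ci,u,v,z):
    o,d=ray(ci,u,v); return o+d*(z-o[2])/d[2]
def proj(ci,P):
    p=R.from_quat(ci["rotation"]).inv().apply(np.atleast_2d(P)-ci["origin"]); return p[:,:2]/p[:,2:]*ci["fx"]+[ci["cx"],ci["cy"]]
def delta(ob,target,q=None):
    """shift in tool axes, units of 25mm"""
    return R.from_quat(ob["ee_rot"]).inv().apply(np.array(target)-ob["position"])/.025
E
python3 - <<'E'
from h import *
T=camera_info("top");S=camera_info("scene")
np.set_printoptions(precision=4,suppress=True)
print("deep",at(T,122.2,184.4,.085),at(S,398.3,227.5,.085))
print("low",at(T,335.5,211.2,.07),at(S,189.8,154,.07))
print("well",at(T,227.8,123.4,.066))
print("key switch",at(T,275.4,123.4,.088))
c=[at(T,196+x/5,90+y/5,.066) for x,y in((45,37),(519,57),(516,305),(34,288))]
print(np.array(c),np.mean(c,0))
for a,b in((0,1),(3,2)): d=c[b]-c[a];print(np.hypot(*d[:2]),np.degrees(np.arctan2(d[1],d[0])))
print("steriliser sketch",[at(S,*p,.066) for p in ((408/800*512,403/600*384),)])
for n,(u,v,z) in dict(bottle=(278,342,.1),pencup=(401,330,.098),lockkey=(342,285,.003),cap=(446,281,.01),bowl=(601,213,.055),dish=(592,289,.022),peg=(186,237,.005),green=(175,353,.085),purple=(525,413,.07)).items(): print(n,at(T,u*.64,v*.64,z)[:2])
print(R.from_quat(camera_info("wrist")["rotation"]).as_matrix())
ob=get_obs();print(R.from_quat(ob["ee_rot"]).as_matrix())
E
```

```text
deep [0.4991 0.3107 0.085 ] [0.5038 0.3122 0.085 ]
low [ 0.4224 -0.2026  0.07  ] [ 0.4292 -0.1982  0.07  ]
well [0.6492 0.0546 0.066 ]
key switch [ 0.6402 -0.0627  0.088 ]
[[ 0.7178  0.1105  0.066 ]
 [ 0.7017 -0.1274  0.066 ]
 [ 0.5746 -0.1208  0.066 ]
 [ 0.5891  0.1177  0.066 ]] [ 0.6458 -0.005   0.066 ]
0.23845399804466033 -93.85890651494702
0.2389458777268114 -93.4843891930905
steriliser sketch [array([0.6515, 0.0554, 0.066 ])]
bottle [0.4114 0.1753]
pencup [ 0.4249 -0.0105]
lockkey [0.5107 0.0831]
cap [ 0.5119 -0.0887]
bowl [ 0.6093 -0.3389]
dish [ 0.4907 -0.3259]
peg [0.5977 0.3408]
green [0.3999 0.334 ]
purple [ 0.2949 -0.1974]
[[ 0.401  -0.8715 -0.2824]
 [-0.9161 -0.3818 -0.1227]
 [-0.0009  0.3079 -0.9514]]
[[ 0.9168  0.3993 -0.0005]
 [ 0.3993 -0.9168  0.0012]
 [-0.     -0.0013 -1.    ]]
```

>>> move_arm(
  moves=[
    [[0,0,0],[0,0,-9.5],1],
    [[0,0,0],[0,0,-9.5],1],
    [[0,0,0],[0,0,-9.5],1],
    [[0,0,0],[0,0,-9.5],1],
    [[0,0,0],[0,0,-9.5],1],
  ],
  squeeze=30,
)

```text
clock: 0.72
position: [0.2495, -0.5728, 0.2308]
ee_rot: [0.812, 0.583, 0.0, -0.0]
ft_force: [-0.4, 0.8, 0.2]
grip_width: 0.997
```

>>> move_arm(
  moves=[
    [[0,0,0],[0,0,-9.5],1],
    [[0,0,0],[0,0,-9.5],1],
    [[0,1,0],[0,0,0],1],
    [[0,1,0],[0,0,0],1],
    [[1,1,0],[0,0,0],1],
  ],
)

```text
clock: 1.35
position: [0.3245, -0.5485, 0.2302]
ee_rot: [0.708, 0.707, 0.0, -0.001]
ft_force: [0.4, 0.2, -0.1]
grip_width: 1.004
```

>>> move_arm(
  moves=[
    [[1,1,0],[0,0,0],1],
    [[1,1,0],[0,0,0],1],
    [[1,1,0],[0,0,0],1],
    [[1,1,0],[0,0,0],1],
    [[1,1,0],[0,0,0],1],
  ],
)

```text
clock: 1.98
position: [0.4501, -0.4219, 0.2309]
ee_rot: [0.707, 0.707, -0.0, -0.0]
ft_force: [-0.2, -1.0, 1.0]
grip_width: 0.996
```

>>> move_arm(
  moves=[
    [[1,1,0],[0,0,0],1],
    [[1,1,0],[0,0,0],1],
    [[1,0,0],[0,0,0],1],
    [[1,0,0],[0,0,0],1],
    [[1,0,0],[0,0,0],1],
  ],
)

```text
clock: 2.6
position: [0.4992, -0.2968, 0.2309]
ee_rot: [0.707, 0.707, -0.0, -0.0]
ft_force: [0.4, -0.4, -0.6]
grip_width: 0.997
```

>>> move_arm(
  moves=[
    [[1,0,0],[0,0,0],1],
    [[1,0,0],[0,0,0],1],
    [[1,0,0],[0,0,0],1],
    [[1,0,0],[0,0,0],1],
    [[1,0,0],[0,0,0],1],
  ],
)

```text
clock: 3.22
position: [0.4992, -0.1713, 0.2314]
ee_rot: [0.707, 0.707, -0.0, 0.0]
ft_force: [0.9, 0.7, 0.2]
grip_width: 0.999
```

>>> move_arm(
  moves=[
    [[1,0,0],[0,0,0],1],
    [[1,0,0],[0,0,0],1],
    [[1,0,0],[0,0,0],1],
    [[1,0,0],[0,0,0],1],
    [[1,0,0],[0,0,0],1],
  ],
)

```text
clock: 3.85
position: [0.4989, -0.0463, 0.2314]
ee_rot: [0.707, 0.707, -0.0, 0.0]
ft_force: [1.5, 0.2, -0.2]
grip_width: 0.999
```

>>> move_arm(
  moves=[
    [[1,0,0],[0,0,0],1],
    [[1,0,0],[0,0,0],1],
    [[1,0,0],[0,0,0],1],
    [[1,0,0],[0,0,0],1],
    [[1,0,0],[0,0,0],1],
  ],
)

```text
clock: 4.47
position: [0.4987, 0.0785, 0.2314]
ee_rot: [0.707, 0.707, -0.0, 0.0]
ft_force: [0.5, -0.2, 0.3]
grip_width: 0.999
```

>>> move_arm(
  moves=[
    [[1,0,0],[0,0,0],1],
    [[1,0,0],[0,0,0],1],
    [[1,0,0],[0,0,0],1],
    [[1,0,0],[0,0,0],1],
    [[1,0,0],[0,0,0],1],
  ],
)

```text
clock: 5.1
position: [0.4985, 0.2034, 0.2313]
ee_rot: [0.707, 0.707, -0.0, 0.0]
ft_force: [0.4, 0.2, 0.3]
grip_width: 1.003
```

>>> move_arm(
  moves=[
    [[1,0,0],[0,0,0],1],
    [[1,0,0],[0,0,0],1],
    [[1,0,0],[0,0,0],1],
    [[1,0,0],[0,0,0],1],
    [[0.4,0,0],[0,0,0],1],
  ],
)

```text
clock: 5.72
position: [0.498, 0.3139, 0.2312]
ee_rot: [0.706, 0.708, 0.0, -0.0]
ft_force: [-0.1, 0.0, 0.1]
grip_width: 0.998
```

Run:
```python
from h import *
ob=get_obs();ci=camera_info("wrist");im=camera("wrist");cv2.imwrite("pics/w1.png",im[:,:,::-1])
print(ob["position"],proj(ci,[[.501,.3115,.085],[.499,.3107,.085],[.504,.312,.085]]))
print(ci)
cv2.imwrite("pics/w1b.png",cv2.resize(im[:,:,::-1],(768,576),interpolation=cv2.INTER_CUBIC))
```

```text
[0.49796385 0.31392026 0.2312409 ] [[260.13785213 179.43254384]
 [258.02153583 180.23579206]
 [263.31058488 178.93770038]]
{'fx': 314.94502161117845, 'fy': 314.94502161117845, 'cx': 256.59691892368977, 'cy': 190.8364787845798, 'origin': array([0.49715509, 0.39313181, 0.37214647]), 'rotation': array([9.87758865e-01, 2.20440868e-03, 5.61220919e-04, 1.55971956e-01])}
```

View pics/w1b.png

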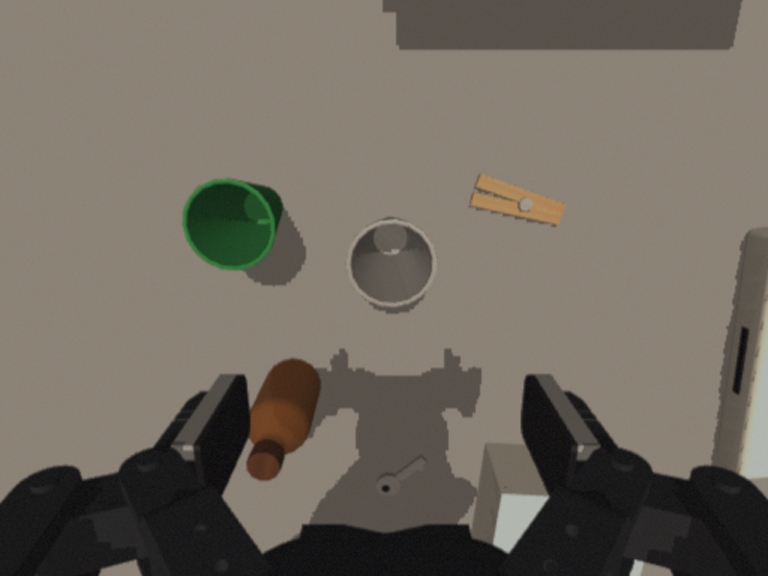

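Rim of the steel tapered tumbler at (392,262) in the enlarged wrist picture, so its centre is about (0.502, 0.314). Bottle, green one and peg are clear of the finger paths. I descend and grip.

>>> move_arm(
  moves=[
    [[0,0.16,1],[0,0,0],1],
    [[0,0,1],[0,0,0],1],
    [[0,0,1],[0,0,0],1],
    [[0,0,1],[0,0,0],1],
    [[0,0,1],[0,0,0],1],
  ],
)

```text
clock: 6.4
position: [0.5033, 0.311, 0.1056]
ee_rot: [0.707, 0.707, -0.0, 0.0]
ft_force: [-0.1, -0.5, 0.4]
grip_width: 0.998
```

>>> move_arm(
  moves=[
    [[0,0,1],[0,0,0],1],
    [[0,0,0.8],[0,0,0],1],
    [[0,0,0.5],[0,0,0],1],
    [[0,0,0],[0,0,0],1],
    [[0,0,0],[0,0,0],0.8],
  ],
)

```text
clock: 7.02
position: [0.5035, 0.3125, 0.0496]
ee_rot: [0.707, 0.707, 0.001, 0.0]
ft_force: [0.3, -0.1, -0.8]
grip_width: 0.823
```

>>> move_arm(
  moves=[
    [[0,0,0],[0,0,0],0.7],
    [[0,0,0],[0,0,0],0.6],
    [[0,0,0],[0,0,0],0.4],
    [[0,0,0],[0,0,0],0.4],
    [[0,0,0],[0,0,0],0.4],
  ],
  squeeze=30,
)

```text
clock: 7.65
position: [0.5034, 0.3128, 0.05]
ee_rot: [0.707, 0.707, 0.001, 0.0]
ft_force: [-1.9, 0.7, 6.0]
grip_width: 0.654
```

>>> move_arm(
  moves=[
    [[0,0,-0.4],[0,0,0],0.4],
    [[0,0,-0.8],[0,0,0],0.4],
    [[0,0,-1],[0,0,0],0.4],
    [[0,0,-1],[0,0,0],0.4],
    [[0,0,-1],[0,0,0],0.4],
  ],
)

```text
clock: 8.28
position: [0.5031, 0.3123, 0.1561]
ee_rot: [0.707, 0.707, 0.001, 0.0]
ft_force: [-0.0, -0.1, -0.6]
grip_width: 0.653
```

>>> move_arm(
  moves=[
    [[-0.5,0.4,-0.8],[0,0,0],0.4],
    [[-1,0.9,0],[0,0,0],0.4],
    [[-1,1,0],[0,0,0],0.4],
    [[-1,1,0],[0,0,0],0.4],
    [[-1,1,0],[0,0,0],0.4],
  ],
)

```text
clock: 8.9
position: [0.6115, 0.199, 0.1754]
ee_rot: [0.707, 0.707, 0.001, 0.0]
ft_force: [-0.0, 0.5, -0.9]
grip_width: 0.651
```

>>> move_arm(
  moves=[
    [[-1,1,0],[0,0,0],0.4],
    [[-0.5,0.5,0],[0,0,0],0.4],
    [[0,0,0],[0,0,0],0.4],
  ],
)

```text
clock: 9.28
position: [0.6485, 0.1617, 0.1742]
ee_rot: [0.707, 0.707, 0.0, -0.0]
ft_force: [-0.2, 0.3, -1.9]
grip_width: 0.655
```

Run:
```python
from h import *
ob=get_obs();ci=camera_info("wrist");im=camera("wrist");cv2.imwrite("pics/w2.png",im[:,:,::-1])
print(ob["position"],ob["ft_force"],proj(ci,[[.6497,.0549,.066],[.642,-.063,.088]])*1.5)
print("tum rim expect",proj(ci,[ob["position"]+[0,0,.036],ob["position"]+[0,0,.036-.085]])*1.5)
cv2.imwrite("pics/w2b.png",cv2.resize(im[:,:,::-1],(768,576),interpolation=cv2.INTER_CUBIC))
```

```text
[0.64845962 0.16166236 0.17419404] [-0.221203    0.28202394 -1.89830724] [[387.21525109 447.05499765]
 [375.22085405 620.49879884]]
tum rim expect [[386.50541775 449.96675858]
 [385.70364482 325.05765426]]
```

View pics/w2b.png

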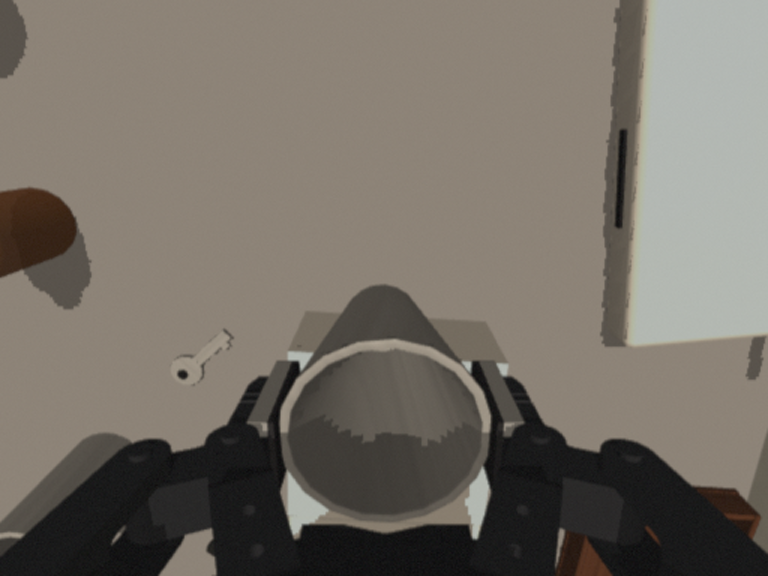

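Run:
```python
from h import *
from scipy.optimize import least_squares
np.set_printoptions(precision=4,suppress=True)
ci=camera_info("wrist");p=get_obs()["position"]
print("case corners",at(ci,289/1.5,352/1.5,.066),at(ci,508/1.5,362/1.5,.066))
th=np.linspace(0,2*np.pi,200)
def ext(c,ax,h,r):
    e1=np.cross(ax,[0,1,0]);e1/=np.linalg.norm(e1);e2=np.cross(ax,e1)
    q=proj(ci,c+ax*h+r*(np.cos(th)[:,None]*e1+np.sin(th)[:,None]*e2))*1.5
    return q.min(0),q.max(0)
def f(v):
    ax=np.array([0,np.sin(v[3]),np.cos(v[3])]);c=p+v[:3]
    a,b=ext(c,ax,0,.029);g,_=ext(c,ax,-.085,.016)
    return np.array([a[0]-280,a[1]-340,b[0]-490,b[1]-522,g[1]-285])
r=least_squares(f,[0,0,.036,0],x_scale=[.01,.01,.01,.1]);print(r.x,np.degrees(r.x[3]),r.fun)
f2=lambda v:f([v[0],v[1],.0355,v[2]]);r=least_squares(f2,[0,0,0],x_scale=[.01,.01,.1]);print(r.x,np.degrees(r.x[2]),r.fun)
S=camera_info("scene");T=camera_info("top")
ims=camera("scene");imt=camera("top")
u,v=proj(S,p)[0];print(u,v);a=ims[int(v)-50:int(v)+50,int(u)-50:int(u)+50]
u2,v2=proj(T,p)[0];print(u2,v2);b=imt[int(v2)-50:int(v2)+50,int(u2)-50:int(u2)+50]
k=lambda m:cv2.resize(m,(400,400),interpolation=cv2.INTER_CUBIC)[:,:,::-1]
cv2.imwrite("pics/c3.png",np.hstack([k(a),k(b)]))
```

```text
case corners [0.5917 0.1215 0.066 ] [0.7194 0.1154 0.066 ]
[-0.0004 -0.0002  0.0302 -0.0043] -0.24866958549062693 [-0.8624  0.4994  0.862  -0.9674  0.5822]
[-0.0004  0.0028 -0.0067] -0.3820659064974131 [-5.9744 -1.4095  5.9741  5.1676 -2.6366]
318.779192323827 242.13589008803945
177.81888245514926 112.13840336038456
```

View pics/c3.png

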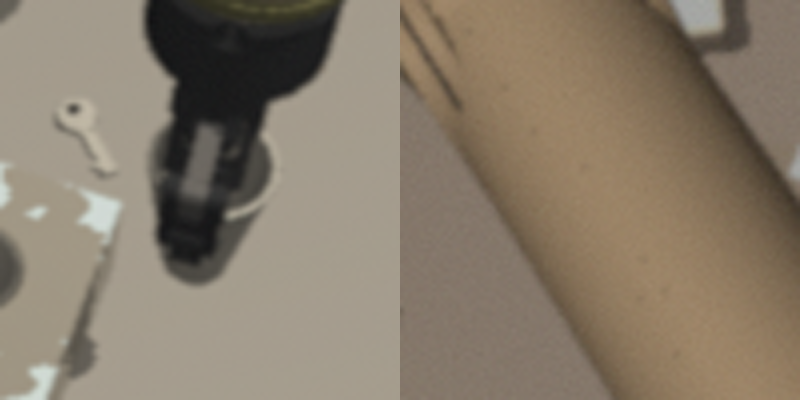

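The tumbler hangs upright in the jaws, with the case's near end below. Next I move over the well and lower in steps while watching the force.

>>> move_arm(
  moves=[
    [[-1,0.14,0],[0,0,0],0.4],
    [[-1,0,0],[0,0,0],0.4],
    [[-1,0,0],[0,0,0],0.4],
    [[-0.8,0,0],[0,0,0],0.4],
    [[-0.42,0,0],[0,0,0],0.4],
  ],
)

```text
clock: 10.05
position: [0.6515, 0.0562, 0.174]
ee_rot: [0.707, 0.707, -0.0, 0.0]
ft_force: [0.0, 0.0, -0.8]
grip_width: 0.651
```

>>> move_arm(
  moves=[
    [[0,0,0.8],[0,0,0],0.4],
    [[0,0,0.8],[0,0,0],0.4],
    [[0,0,0.6],[0,0,0],0.4],
    [[0,0,0.4],[0,0,0],0.4],
    [[0,0,0.3],[0,0,0],0.4],
  ],
)

```text
clock: 10.68
position: [0.6516, 0.0571, 0.1006]
ee_rot: [0.707, 0.707, -0.0, -0.0]
ft_force: [-0.1, -0.3, -0.8]
grip_width: 0.649
```

Run:
```python
from h import *
ob=get_obs();p=ob["position"];print(p,ob["ft_force"],ob["grip_width"])
S=camera_info("scene");ims=camera("scene")
u,v=proj(S,p)[0];print(u,v);x0,y0=int(u)-48,int(v)-45;a=ims[y0:y0+90,x0:x0+90];print(x0,y0)
cv2.imwrite("pics/c4.png",cv2.resize(a,(540,540),interpolation=cv2.INTER_CUBIC)[:,:,::-1])
```

```text
[0.6516331  0.05706953 0.10059885] [-0.09047862 -0.25633474 -0.8428803 ] 0.6485160527257136
262.05360497226513 249.48734403042786
214 204
```

View pics/c4.png

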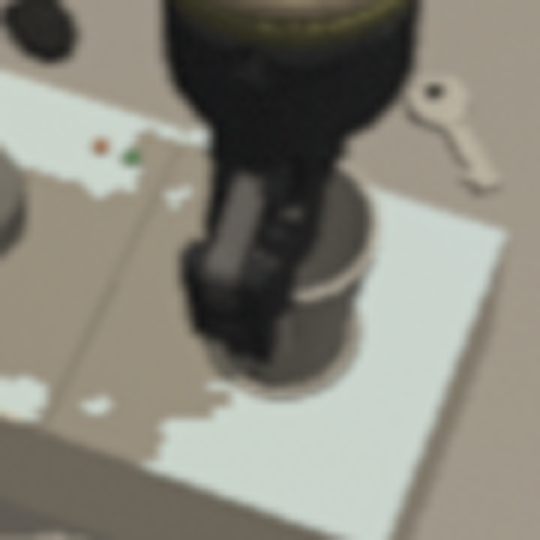

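It is entering the well centrally. I continue with small steps.

>>> move_arm(
  moves=[
    [[0,0,0.4],[0,0,0],0.4],
    [[0,0,0.3],[0,0,0],0.4],
    [[0,0,0.15],[0,0,0],0.4],
    [[0,0,0],[0,0,0],0.4],
  ],
)

```text
clock: 11.22
position: [0.6521, 0.0565, 0.08]
ee_rot: [0.707, 0.707, 0.0, 0.0]
ft_force: [2.7, -1.2, -2.1]
grip_width: 0.654
```

>>> move_arm(
  moves=[
    [[0,0,0.1],[0,0,0],0.4],
    [[0,0,0],[0,0,0],0.4],
  ],
)

```text
clock: 11.48
position: [0.6523, 0.0565, 0.0779]
ee_rot: [0.707, 0.707, 0.0, 0.001]
ft_force: [4.7, -1.6, 0.8]
grip_width: 0.653
```

>>> move_arm(
  moves=[
    [[0,0,0.08],[0,0,0],0.4],
    [[0,0,0],[0,0,0],0.4],
  ],
)

```text
clock: 11.72
position: [0.6525, 0.0564, 0.076]
ee_rot: [0.707, 0.707, 0.0, 0.001]
ft_force: [5.2, -3.0, 2.0]
grip_width: 0.652
```

>>> move_arm(
  moves=[
    [[-0.03,0.06,0],[0,0,0],0.4],
    [[0,0,0.08],[0,0,0],0.4],
    [[0,0,0],[0,0,0],0.4],
  ],
)

```text
clock: 12.1
position: [0.6531, 0.0556, 0.0735]
ee_rot: [0.707, 0.707, -0.0, 0.0]
ft_force: [0.5, -3.0, 3.5]
grip_width: 0.651
```

>>> move_arm(
  moves=[
    [[0,0,0.05],[0,0,0],0.4],
    [[0,0,0],[0,0,0],0.4],
  ],
)

```text
clock: 12.35
position: [0.6533, 0.0553, 0.0728]
ee_rot: [0.707, 0.707, -0.0, 0.0]
ft_force: [-1.9, -4.2, 7.9]
grip_width: 0.652
```

It rests (about 8 N upward at the expected height), so I release.

>>> move_arm(
  moves=[
    [[-0.03,0,0],[0,0,0],0.65],
    [[0,0,0],[0,0,0],0.7],
    [[0,0,0],[0,0,0],0.8],
    [[0,0,0],[0,0,0],1],
    [[0,0,0],[0,0,0],1],
  ],
)

```text
clock: 12.98
position: [0.6531, 0.0554, 0.0721]
ee_rot: [0.707, 0.707, -0.0, -0.0]
ft_force: [0.2, -0.9, -0.4]
grip_width: 0.998
```

>>> move_arm(
  moves=[
    [[0,0,0],[0,0,0],1],
    [[0,0,-0.4],[0,0,0],1],
    [[0,0,-1],[0,0,0],1],
    [[0,0,-1],[0,0,0],1],
    [[0,0,-1],[0,0,0],1],
  ],
)

```text
clock: 13.6
position: [0.6533, 0.0553, 0.159]
ee_rot: [0.707, 0.707, 0.0, 0.0]
ft_force: [-0.0, 1.0, -0.1]
grip_width: 1.001
```

>>> move_arm(
  moves=[
    [[0,0,-1],[0,0,0],1],
    [[0,0,-1],[0,0,0],1],
    [[0,0,-1],[0,0,0],1],
    [[0,0,0],[0,0,0],1],
  ],
)

```text
clock: 14.1
position: [0.6541, 0.0557, 0.2351]
ee_rot: [0.707, 0.707, 0.002, 0.001]
ft_force: [-1.1, 0.1, 0.7]
grip_width: 1.004
```

Run:
```python
from h import *
ob=get_obs();ci=camera_info("wrist");im=camera("wrist");cv2.imwrite("pics/w5.png",im[:,:,::-1])
print(ob["position"],proj(ci,[[.6515,.059,.066],[.6515,.059,.106],[.653,.056,.106],[.642,-.063,.122]])*1.5,ci)
cv2.imwrite("pics/w5b.png",cv2.resize(im[:,:,::-1],(768,576),interpolation=cv2.INTER_CUBIC))
```

```text
[0.65411908 0.05574917 0.23514911] [[380.39473397 251.71011558]
 [380.11424369 267.79121765]
 [382.63709869 272.6495764 ]
 [365.26876497 458.04659171]] {'fx': 314.94502161117845, 'fy': 314.94502161117845, 'cx': 256.59691892368977, 'cy': 190.8364787845798, 'origin': array([0.65281781, 0.13492905, 0.3760251 ]), 'rotation': array([9.87761902e-01, 8.84426876e-04, 2.62158842e-03, 1.55944769e-01])}
```

View pics/w5b.png

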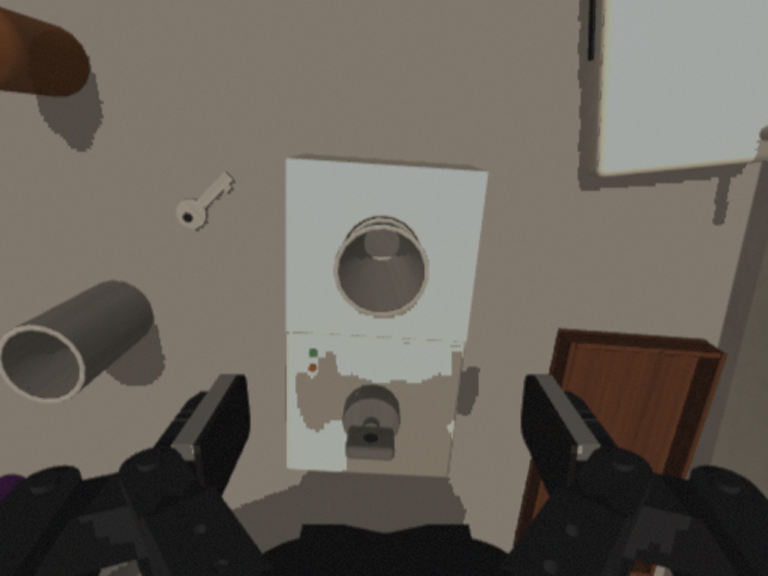

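The deep tumbler stands released and centred (rim at (381,270), key bow top at (371,429)). Next is the low tumbler.

>>> move_arm(
  moves=[
    [[-0.6,-0.6,0],[0,0,0],1],
    [[-1,-0.9,0],[0,0,0],1],
    [[-1,-0.9,0],[0,0,0],1],
    [[-1,-0.9,0],[0,0,0],1],
    [[-1,-0.9,0],[0,0,0],1],
  ],
)

```text
clock: 14.78
position: [0.5469, -0.0607, 0.2313]
ee_rot: [0.707, 0.707, -0.0, -0.001]
ft_force: [0.2, -0.6, 0.8]
grip_width: 1.003
```

>>> move_arm(
  moves=[
    [[-1,-0.9,0],[0,0,0],1],
    [[-1,-0.9,0],[0,0,0],1],
    [[-1,-0.9,0],[0,0,0],1],
    [[-1,-0.9,0],[0,0,0],1],
    [[-1,-0.9,0],[0,0,0],1],
  ],
)

```text
clock: 15.4
position: [0.4345, -0.1856, 0.2315]
ee_rot: [0.707, 0.707, -0.0, -0.001]
ft_force: [0.7, -0.3, -0.8]
grip_width: 1.0
```

>>> move_arm(
  moves=[
    [[-0.5,-0.3,0],[0,0,0],1],
    [[0,0,0],[0,0,0],1],
  ],
)

```text
clock: 15.65
position: [0.4282, -0.1977, 0.2319]
ee_rot: [0.707, 0.707, -0.0, -0.0]
ft_force: [-0.0, 0.5, 0.4]
grip_width: 0.999
```

Run:
```python
from h import *
ob=get_obs();ci=camera_info("wrist");im=camera("wrist");cv2.imwrite("pics/w6.png",im[:,:,::-1])
print(ob["position"],ob["ee_rot"],proj(ci,[[.428,-.197,.07],[.433,-.197,.07],[.428,-.192,.07]])*1.5)
cv2.imwrite("pics/w6b.png",cv2.resize(im[:,:,::-1],(768,576),interpolation=cv2.INTER_CUBIC))
```

```text
[ 0.4281586  -0.19773855  0.2319321 ] [ 7.07400737e-01  7.06812669e-01 -6.95766659e-05 -2.08426284e-04] [[385.17670952 257.96433806]
 [392.74135759 257.97098211]
 [385.18566081 250.59204093]]
```

View pics/w6b.png

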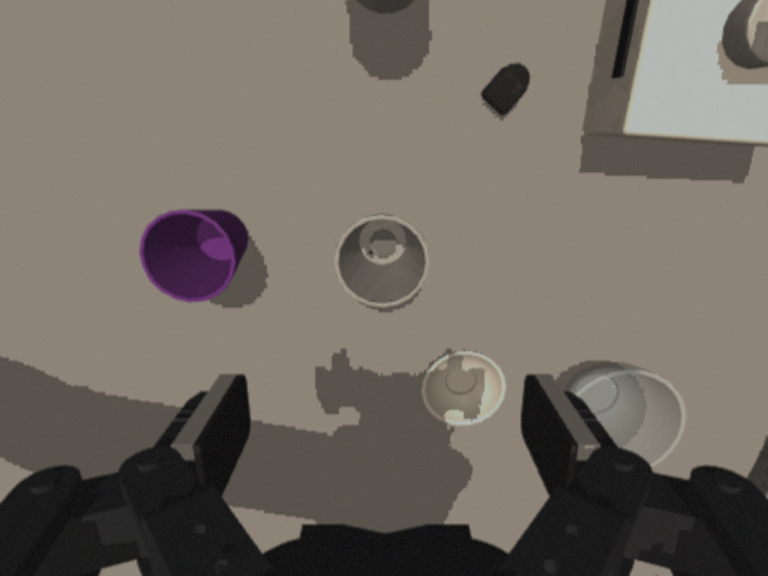

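The low steel tumbler with the tag has its rim at (382,260), so about (0.426, -0.199). The purple one at (190,255) is the decoy. I descend and grip.

>>> move_arm(
  moves=[
    [[-0.09,-0.09,1],[0,0,0],1],
    [[0,0,1],[0,0,0],1],
    [[0,0,1],[0,0,0],1],
    [[0,0,1],[0,0,0],1],
    [[0,0,1],[0,0,0],1],
  ],
)

```text
clock: 16.32
position: [0.4272, -0.1981, 0.1064]
ee_rot: [0.706, 0.708, 0.0, -0.0]
ft_force: [-0.3, -0.2, 0.1]
grip_width: 0.994
```

>>> move_arm(
  moves=[
    [[0,0,1],[0,0,0],1],
    [[0,0,1],[0,0,0],1],
    [[0,0,0.6],[0,0,0],1],
    [[0,0,0.3],[0,0,0],1],
    [[0,0,0],[0,0,0],0.8],
  ],
)

```text
clock: 16.95
position: [0.4264, -0.1993, 0.0348]
ee_rot: [0.707, 0.708, 0.0, -0.0]
ft_force: [-0.5, 0.0, -0.1]
grip_width: 0.817
```

>>> move_arm(
  moves=[
    [[0,0,0],[0,0,0],0.75],
    [[0,0,0],[0,0,0],0.7],
    [[0,0,0],[0,0,0],0.5],
    [[0,0,0],[0,0,0],0.5],
    [[0,0,0],[0,0,0],0.5],
  ],
)

```text
clock: 17.58
position: [0.4266, -0.2, 0.0359]
ee_rot: [0.707, 0.707, -0.0, 0.001]
ft_force: [-2.4, 1.0, 6.7]
grip_width: 0.717
```

>>> move_arm(
  moves=[
    [[0,0,-0.3],[0,0,0],0.5],
    [[0,0,-0.6],[0,0,0],0.5],
    [[0,0,-0.8],[0,0,0],0.5],
    [[0,0,-0.8],[0,0,0],0.5],
    [[0,0,-0.8],[0,0,0],0.5],
  ],
)

```text
clock: 18.2
position: [0.4263, -0.1997, 0.1191]
ee_rot: [0.707, 0.707, 0.0, 0.001]
ft_force: [0.1, 0.4, -0.9]
grip_width: 0.719
```

>>> move_arm(
  moves=[
    [[0,0,-0.8],[0,0,0],0.5],
    [[0,0,-0.8],[0,0,0],0.5],
    [[0.3,0.2,-0.8],[0,0,0],0.5],
    [[0.6,0.5,-0.4],[0,0,0],0.5],
    [[0.8,0.7,0],[0,0,0],0.5],
  ],
)

```text
clock: 18.82
position: [0.4618, -0.1572, 0.1894]
ee_rot: [0.707, 0.707, 0.0, 0.001]
ft_force: [0.7, -0.4, -1.6]
grip_width: 0.724
```

>>> move_arm(
  moves=[
    [[0.9,0.8,0],[0,0,0],0.5],
    [[0.9,0.8,0],[0,0,0],0.5],
    [[0.9,0.8,0],[0,0,0],0.5],
    [[0.9,0.8,0],[0,0,0],0.5],
    [[0.9,0.8,0],[0,0,0],0.5],
  ],
)

```text
clock: 19.45
position: [0.5616, -0.0439, 0.1885]
ee_rot: [0.707, 0.707, 0.0, 0.0]
ft_force: [-0.3, -0.9, -0.7]
grip_width: 0.725
```

>>> move_arm(
  moves=[
    [[0.9,0.8,0],[0,0,0],0.5],
    [[0.9,0.8,0],[0,0,0],0.5],
    [[0.8,0.7,0],[0,0,0],0.5],
    [[0.5,0.4,0],[0,0,0],0.5],
    [[0.3,0.3,0],[0,0,0],0.5],
  ],
)

```text
clock: 20.08
position: [0.6362, 0.0409, 0.1878]
ee_rot: [0.707, 0.707, 0.0, 0.0]
ft_force: [-1.0, -0.4, -1.4]
grip_width: 0.721
```

Run:
```python
from h import *
ob=get_obs();print(ob["position"],delta(ob,[.653,.0568,.15]),ob["ft_force"],ob["grip_width"])
```

```text
[0.63622411 0.04090106 0.18784548] [0.63539104 0.67126565 1.51395514] [-0.95608621 -0.43579422 -1.41070444] 0.7206293906705495
```

>>> move_arm(
  moves=[
    [[0.4,0.4,0],[0,0,0],0.5],
    [[0.23,0.27,0],[0,0,0],0.5],
    [[0,0,0.5],[0,0,0],0.5],
    [[0,0,0.5],[0,0,0],0.5],
    [[0,0,0.4],[0,0,0],0.5],
  ],
)

```text
clock: 20.7
position: [0.6521, 0.0556, 0.1508]
ee_rot: [0.707, 0.707, -0.001, -0.0]
ft_force: [-0.1, -0.3, -1.1]
grip_width: 0.724
```

>>> move_arm(
  moves=[
    [[0,0,0.3],[0,0,0],0.5],
    [[0,0,0.2],[0,0,0],0.5],
    [[0,0,0.2],[0,0,0],0.5],
    [[0,0,0],[0,0,0],0.5],
  ],
)

```text
clock: 21.2
position: [0.6526, 0.0562, 0.1345]
ee_rot: [0.707, 0.707, -0.0, -0.0]
ft_force: [-0.2, -0.6, -1.3]
grip_width: 0.721
```

>>> move_arm(
  moves=[
    [[0,0,0.2],[0,0,0],0.5],
    [[0,0,0.2],[0,0,0],0.5],
    [[0,0,0.1],[0,0,0],0.5],
    [[0,0,0],[0,0,0],0.5],
  ],
)

```text
clock: 21.7
position: [0.6526, 0.0562, 0.122]
ee_rot: [0.707, 0.707, -0.0, -0.0]
ft_force: [-0.2, -1.1, -0.6]
grip_width: 0.722
```

>>> move_arm(
  moves=[
    [[0,0,0.1],[0,0,0],0.5],
    [[0,0,0],[0,0,0],0.5],
  ],
)

```text
clock: 21.95
position: [0.6526, 0.0562, 0.1197]
ee_rot: [0.707, 0.707, -0.0, -0.0]
ft_force: [-0.3, -0.5, -0.9]
grip_width: 0.723
```

>>> move_arm(
  moves=[
    [[0,0,0.08],[0,0,0],0.5],
    [[0,0,0],[0,0,0],0.5],
  ],
)

```text
clock: 22.2
position: [0.6526, 0.0562, 0.1176]
ee_rot: [0.707, 0.707, -0.0, -0.0]
ft_force: [-0.1, 0.1, -0.3]
grip_width: 0.724
```

>>> move_arm(
  moves=[
    [[0,0,0.06],[0,0,0],0.5],
    [[0,0,0],[0,0,0],0.5],
  ],
)

```text
clock: 22.45
position: [0.6527, 0.0562, 0.1162]
ee_rot: [0.707, 0.707, -0.0, -0.0]
ft_force: [-0.4, -0.2, -2.0]
grip_width: 0.722
```

>>> move_arm(
  moves=[
    [[0,0,0.06],[0,0,0],0.5],
    [[0,0,0],[0,0,0],0.5],
  ],
)

```text
clock: 22.7
position: [0.6527, 0.0562, 0.1147]
ee_rot: [0.707, 0.707, 0.0, 0.0]
ft_force: [0.0, 0.8, -1.3]
grip_width: 0.72
```

>>> move_arm(
  moves=[
    [[0,0,0.05],[0,0,0],0.5],
    [[0,0,0],[0,0,0],0.5],
  ],
)

```text
clock: 22.95
position: [0.6528, 0.0563, 0.1135]
ee_rot: [0.707, 0.707, 0.0, 0.0]
ft_force: [0.5, -0.3, -0.3]
grip_width: 0.721
```

>>> move_arm(
  moves=[
    [[0,0,0.05],[0,0,0],0.5],
    [[0,0,0],[0,0,0],0.5],
  ],
)

```text
clock: 23.2
position: [0.6529, 0.0565, 0.1128]
ee_rot: [0.707, 0.707, 0.0, 0.0]
ft_force: [-0.6, 1.4, 4.3]
grip_width: 0.724
```

>>> move_arm(
  moves=[
    [[0,0,0.04],[0,0,0],0.5],
    [[0,0,0],[0,0,0],0.5],
  ],
)

```text
clock: 23.45
position: [0.6531, 0.0566, 0.1125]
ee_rot: [0.707, 0.707, 0.0, 0.0]
ft_force: [-2.6, 1.5, 9.6]
grip_width: 0.719
```

It rests (about +10 N). I release and rise.

>>> move_arm(
  moves=[
    [[0,0,0],[0,0,0],0.72],
    [[0,0,0],[0,0,0],0.76],
    [[0,0,0],[0,0,0],0.85],
    [[0,0,0],[0,0,0],1],
    [[0,0,0],[0,0,0],1],
  ],
)

```text
clock: 24.08
position: [0.6526, 0.0562, 0.1112]
ee_rot: [0.707, 0.707, -0.0, -0.0]
ft_force: [-0.7, -0.6, 0.4]
grip_width: 1.001
```

>>> move_arm(
  moves=[
    [[0,0,0],[0,0,0],1],
    [[0,0,-0.4],[0,0,0],1],
    [[0,0,-1],[0,0,0],1],
    [[0,0,-1],[0,0,0],1],
    [[0,0,-1],[0,0,0],1],
  ],
)

```text
clock: 24.7
position: [0.6528, 0.0563, 0.198]
ee_rot: [0.707, 0.707, 0.0, 0.0]
ft_force: [-0.1, 0.8, -0.3]
grip_width: 1.002
```

>>> move_arm(
  moves=[
    [[0,0,-1],[0,0,0],1],
    [[-1,0,0],[0,0,0],1],
    [[-1,0,0],[0,0,0],1],
    [[-1,0,0],[0,0,0],1],
    [[-0.5,0,0],[0,0,0],1],
  ],
)

```text
clock: 25.32
position: [0.6529, -0.0329, 0.2219]
ee_rot: [0.707, 0.707, 0.0, 0.0]
ft_force: [0.4, -0.3, -0.6]
grip_width: 1.001
```

Run:
```python
from h import *
ob=get_obs();ci=camera_info("wrist");im=camera("wrist");cv2.imwrite("pics/w7.png",im[:,:,::-1])
print(ob["position"],ob["ft_force"],proj(ci,[[.653,.056,.147],[.6454,-.0618,.122],[.6454,-.0578,.122]])*1.5)
cv2.imwrite("pics/w7b.png",cv2.resize(im[:,:,::-1],(768,576),interpolation=cv2.INTER_CUBIC))
c5=dict(ci,origin=np.array([0.65281781, 0.13492905, 0.3760251]),rotation=np.array([9.87761902e-01, 8.84426876e-04, 2.62158842e-03, 1.55944769e-01]))
print("key w5",at(c5,371/1.5,429/1.5,.122),"deep w5",at(c5,381.5/1.5,269.5/1.5,.1075))
```

```text
[ 0.65287593 -0.0328791   0.22192311] [ 0.44624268 -0.34570641 -0.59699816] [[386.04739475 109.33133289]
 [371.87774004 337.67687566]
 [371.82168514 331.03918112]]
key w5 [ 0.6458111 -0.0413268  0.122    ] deep w5 [0.65232523 0.05837509 0.1075    ]
```

View pics/w7b.png

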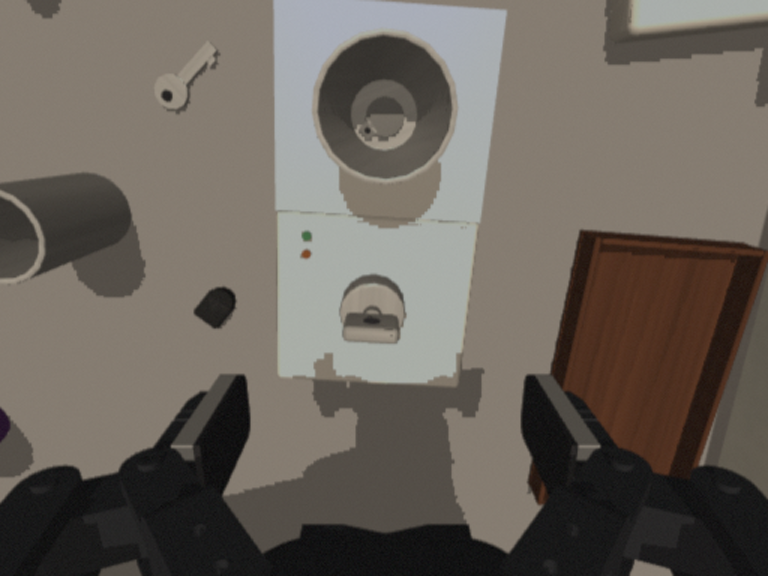

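Low tumbler sits centred (rim (385,106), tag inside at (383,122)). The key's bow top face is at (371,337), matching about (0.645, -0.062). I turn the tool so the jaws straddle the bow.

>>> move_arm(
  moves=[
    [[-0.6,-0.15,0],[0,0,0],0.5],
    [[-0.54,-0.15,0],[0,0,0],0.5],
    [[0,0,0],[0,0,-9.6],0.5],
    [[0,0,0],[0,0,-9.6],0.5],
    [[0,0,0],[0,0,-9.6],0.5],
  ],
)

```text
clock: 26.0
position: [0.6451, -0.06, 0.2214]
ee_rot: [0.506, 0.862, -0.0, 0.0]
ft_force: [0.9, -0.1, -0.3]
grip_width: 0.496
```

>>> move_arm(
  moves=[
    [[0,0,0],[0,0,-9.6],0.5],
    [[0,0,0],[0,0,-9.6],0.5],
    [[0,0,0],[0,0,-9.6],0.5],
    [[0,0,0],[0,0,-9.6],0.5],
    [[0,0,0],[0,0,-9.6],0.5],
  ],
)

```text
clock: 26.62
position: [0.6451, -0.0601, 0.2214]
ee_rot: [0.112, 0.994, -0.0, 0.0]
ft_force: [0.9, -0.2, 0.7]
grip_width: 0.503
```

>>> move_arm(
  moves=[
    [[0,0,0],[0,0,-9.6],0.5],
    [[0,0,0.8],[0,0,0],0.5],
    [[0,0,0.8],[0,0,0],0.5],
    [[0,0,0],[0,0,0],0.5],
  ],
)

```text
clock: 27.12
position: [0.644, -0.0601, 0.1786]
ee_rot: [0.032, 0.999, -0.0, -0.002]
ft_force: [-0.2, 0.1, 0.0]
grip_width: 0.5
```

Run:
```python
from h import *
ob=get_obs();ci=camera_info("wrist");im=camera("wrist");cv2.imwrite("pics/w8.png",im[:,:,::-1])
print(ob["position"],ob["joint_pos"],R.from_quat(ob["ee_rot"]).as_matrix()[:,1],delta(ob,[.6453,-.0616,.094]))
print(proj(ci,[[.6453,-.0615,.122],[.6453,-.0615,.109],ob["position"]])*1.5)
cv2.imwrite("pics/w8b.png",cv2.resize(im[:,:,::-1],(768,576),interpolation=cv2.INTER_CUBIC))
```

```text
[ 0.64395054 -0.06009448  0.17858014] [ 0.66993971  0.58402675 -0.93302999  1.42632456  0.46859584  1.36836537
  1.2289349 ] [ 6.39416830e-02  9.97953596e-01 -2.84430045e-04] [-0.07101659 -0.05568372  3.38296854]
[[381.42276632 322.5516831 ]
 [381.6213853  312.23326853]
 [384.11379473 382.37821275]]
```

View pics/w8b.png

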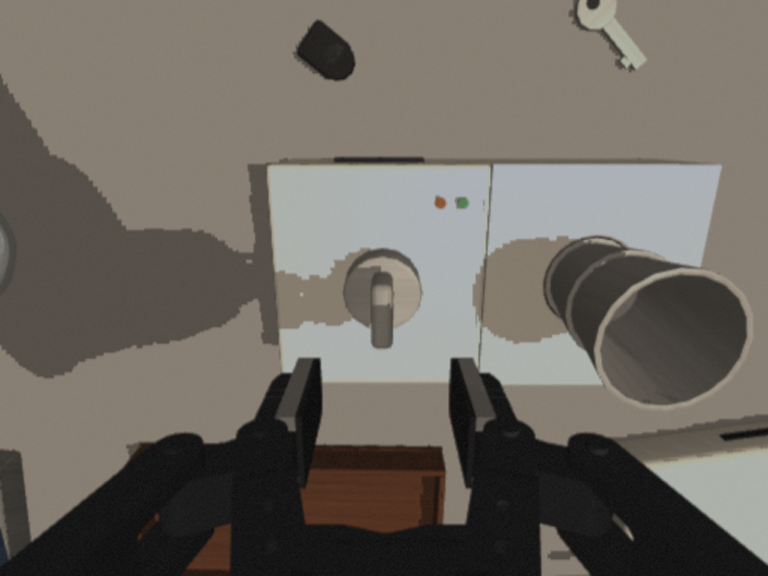

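Jaws straddle the bow (bow at x≈382, jaws centred ≈386), aligned. I descend, close, turn clockwise, hold, return and release.

>>> move_arm(
  moves=[
    [[-0.07,-0.06,0.8],[0,0,0],0.5],
    [[0,0,0.9],[0,0,0],0.5],
    [[0,0,0.8],[0,0,0],0.5],
    [[0,0,0.6],[0,0,0],0.5],
    [[0,0,0.28],[0,0,0],0.5],
  ],
)

```text
clock: 27.8
position: [0.6466, -0.0613, 0.0955]
ee_rot: [0.031, 1.0, 0.0, -0.001]
ft_force: [0.2, -0.6, 0.1]
grip_width: 0.502
```

>>> move_arm(
  moves=[
    [[0,0,0],[0,0,0],0.3],
    [[0,0,0],[0,0,0],0.2],
    [[0,0,0],[0,0,0],0.05],
    [[0,0,0],[0,0,0],0.05],
    [[0,0,0],[0,0,0],0.05],
  ],
  squeeze=40,
)

```text
clock: 28.42
position: [0.6474, -0.0619, 0.0977]
ee_rot: [0.031, 1.0, -0.0, 0.001]
ft_force: [-1.5, -2.0, 6.4]
grip_width: 0.104
```

>>> move_arm(
  moves=[
    [[0,0,0],[0,0,8],0.05],
    [[0,0,0],[0,0,10],0.05],
    [[0,0,0],[0,0,10],0.05],
    [[0,0,0],[0,0,10],0.05],
  ],
)

```text
clock: 28.92
position: [0.6468, -0.0634, 0.0977]
ee_rot: [0.358, 0.934, -0.001, 0.0]
ft_force: [-5.6, -6.9, 8.1]
grip_width: 0.106
```

Run:
```python
from h import *
ob=get_obs();print(ob["position"],ob["ft_force"],ob["torque"],ob["grip_width"],R.from_quat(ob["ee_rot"]).as_matrix()[:,1])
```

```text
[ 0.64683064 -0.06335445  0.09771301] [-5.61962833 -6.92854444  8.12973506] [-1.32201477  1.22125746  0.09466938] 0.10600057287220711 [ 0.66883295  0.7434097  -0.00212355]
```

>>> move_arm(
  moves=[
    [[0,0,0],[0,0,8],0.05],
    [[0,0,0],[0,0,7],0.05],
    [[0,0,0],[0,0,5],0.05],
    [[0,0,0],[0,0,0],0.05],
    [[0,0,0],[0,0,0],0.05],
  ],
)

```text
clock: 29.55
position: [0.6461, -0.064, 0.0977]
ee_rot: [0.513, 0.859, -0.002, 0.0]
ft_force: [-8.2, -7.5, 10.5]
grip_width: 0.107
```

Run:
```python
from h import *
ob=get_obs();y=R.from_quat(ob["ee_rot"]).as_matrix()[:,1];print(ob["position"],ob["ft_force"],ob["torque"],ob["grip_width"],86.3-np.degrees(np.arctan2(y[1],y[0])))
S=camera_info("scene");im=camera("scene");cv2.imwrite("pics/s9.png",im[:,:,::-1])
```

```text
[ 0.64614466 -0.06395131  0.09766511] [-8.2184566  -7.51330462 10.50782166] [-1.52753504  1.84819024  0.0946591 ] 0.10682531170247443 57.97088952770042
```

>>> move_arm(
  moves=[
    [[0,0,0],[0,0,3],0.05],
    [[0,0,0],[0,0,0],0.05],
  ],
)

```text
clock: 29.85
position: [0.646, -0.064, 0.0977]
ee_rot: [0.535, 0.845, -0.002, 0.0]
ft_force: [-9.6, -7.2, 12.4]
grip_width: 0.109
```

Run:
```python
from h import *
ob=get_obs();y=R.from_quat(ob["ee_rot"]).as_matrix()[:,1];print(ob["position"],ob["ft_force"],ob["torque"],ob["grip_width"],86.3-np.degrees(np.arctan2(y[1],y[0])))
```

```text
[ 0.64604841 -0.06403008  0.09767594] [-9.59973057 -7.15184113 12.39634031] [-1.61384843  1.98060137  0.29927546] 0.10929214997727628 60.99723225712403
```

The moment rose to 0.30 N m at 61°, so the key is at its stop. I turn it back and let go.

>>> move_arm(
  moves=[
    [[0,0,0],[0,0,-10],0.05],
    [[0,0,0],[0,0,-10],0.05],
    [[0,0,0],[0,0,-10],0.05],
    [[0,0,0],[0,0,-10],0.05],
    [[0,0,0],[0,0,-10],0.05],
  ],
)

```text
clock: 30.48
position: [0.6473, -0.0623, 0.0977]
ee_rot: [0.124, 0.992, -0.001, 0.001]
ft_force: [-1.9, -2.1, 6.5]
grip_width: 0.111
```

>>> move_arm(
  moves=[
    [[0,0,0],[0,0,-9],0.05],
    [[0,0,0],[0,0,0],0.05],
    [[0,0,0],[0,0,0],0.2],
    [[0,0,0],[0,0,0],0.4],
    [[0,0,0],[0,0,0],0.5],
  ],
)

```text
clock: 31.1
position: [0.6469, -0.0612, 0.0967]
ee_rot: [0.048, 0.999, 0.0, -0.0]
ft_force: [0.1, 0.9, -0.9]
grip_width: 0.503
```

>>> move_arm(
  moves=[
    [[0,0,-0.3],[0,0,0],0.5],
    [[0,0,-0.8],[0,0,0],0.5],
    [[0,0,-1],[0,0,0],0.5],
    [[0,0,-1],[0,0,0],0.5],
    [[0,0,-1],[0,0,0],0.5],
  ],
)

```text
clock: 31.72
position: [0.6472, -0.0611, 0.2019]
ee_rot: [0.048, 0.999, -0.0, 0.001]
ft_force: [-0.4, -0.3, -0.2]
grip_width: 0.497
```

>>> move_arm(
  moves=[
    [[0,-1,-1],[0,0,0],0.5],
    [[0,-1,-1],[0,0,0],0.5],
    [[0,-1,0],[0,0,0],0.5],
    [[0,-1,0],[0,0,0],0.5],
    [[0,0,0],[0,0,0],0.5],
  ],
)

```text
clock: 32.35
position: [0.6371, -0.1634, 0.2506]
ee_rot: [0.05, 0.999, -0.0, 0.001]
ft_force: [-0.3, 0.3, 0.2]
grip_width: 0.502
```

Run:
```python
from h import *
ob=get_obs();print(ob["position"],ob["ft_force"])
a=camera("scene")[120:300,140:340];b=camera("wrist")
cv2.imwrite("pics/c10.png",np.hstack([cv2.resize(a,(400,360),interpolation=cv2.INTER_CUBIC),cv2.resize(b,(400,300))[:, :].copy() if 0 else np.pad(cv2.resize(b,(400,300)),((0,60),(0,0),(0,0)))])[:,:,::-1])
```

```text
[ 0.63708523 -0.16337733  0.25056196] [-0.27396466  0.27347566  0.16903156]
```

View pics/c10.png

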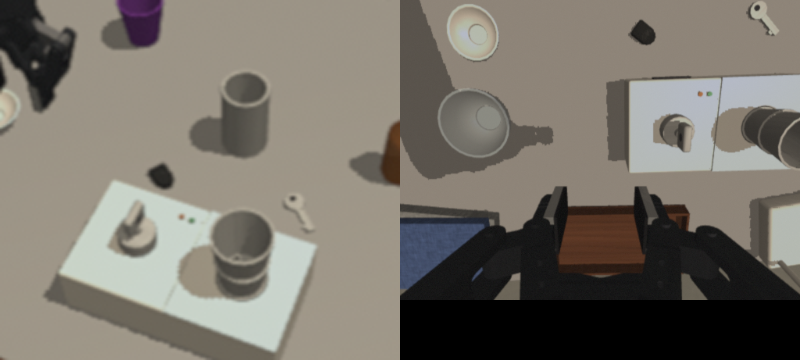

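Both views show the stack upright in the well with the tag inside, the key back parallel to the case's x, and the gripper clear. I hand in.

```bash
python3 -c "
from workcell import *
print(hand_in())"
```

```text
the job is handed in; nothing more can be done
None
```

The job is handed in at about 32 s of the 72 s allowed. I saw no sign that any of the failure limits was reached, but `hand_in()` gave no verdict.

- **Deep tumbler:** it was lowered into the well until about 8 N upward force, at the expected height, then released. I shifted about 2 mm on the way down to relieve a side force.
- **Low tumbler:** it was lowered with the tag into the deep one until about 10 N, within 1 mm of the expected height, then released.
- **Start key:** it was turned clockwise 61° until the moment rose from 0.09 to 0.30 N m, which I took as the stop. I then turned it back almost to rest and let go, so the spring closed only the last few degrees.

**Last checks:** the final scene and wrist pictures show both tumblers upright and centred, the tag inside, the key back parallel to the case and the gripper clear with no force on it. The neighbouring objects in view look undisturbed; the bottle is only partly in the frame, and the peg is in neither final picture.

**Disagreements:** the overhead, scene and wrist cameras differed by about 3–7 mm in absolute position. I therefore placed by offsets within one camera plus the contact force. The key was gripped about 2 mm off its axis along the bow, which gave up to 10 N of side force during the turn but no visible slip.

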